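# Send a casting flask down the tipping chute to its stop pin

### The arm

A 6-joint arm with a two-finger parallel gripper is mounted at the origin on the work surface. World frame = base frame: x ahead of the robot, y to its left, z up, the work surface at z = 0. Lengths are in m, angles in degrees, forces in N, time in s.
With the tool pointing down it reaches from about 0.4 to 0.825 m from the base axis. Payload 7 kg.
Tool frame: the origin (TCP) lies at the very end of the fingers, on their centre line; the grasp point (between the pads) lies 19 mm behind it (ctrl.grip_point_offset is the distance from the TCP to the grasp point, in m); x points along the fingers, z is the direction in which the jaws open and shut, and the axes are right-handed (so a half turn about x gives the same grasp; the last joint's range is limited). The gripper opens to 88 mm and grips with 3 to 60 N. Pads are 19 mm wide; open, the fingers measure 130 mm over their backs; the gripper's body (78 mm by 193 mm) begins 47 mm behind the grasp point.
Start: joints at [90.189, 20.546, 0.682, 0, -70.136, -16.507], TCP at [0.19, 0.648, 0.227] pointing down, gripper open.
Joint ranges: [-176.03, 176.03], [-82.01, 121.73], [-58.28, 71.71], [-173.87, 95.51], [-174.79, -0.11], [-173.66, 173.66]. Speed limits (degrees/s): [136.94, 136.94, 172.46, 180, 180, 180].

### API

Orientations are given as [roll, pitch, yaw] about the fixed x, y, z axes, in that order (R = Rz(yaw) Ry(pitch) Rx(roll)).
In Python, from plant import get_obs, snapshot, calibration, close_job, ctrl gives the robot as it stands.
- The arm moves only by the tool move_arm, never from a script. Its argument "commands" is a list that holds one entry, the list of rows, each a list of 4 numbers: the shift along the tool's x, y, z in cm, then the turn about the tool's x in rad. In form: [[[dx, dy, dz, spin], ...]]. A call has 1 to 8 rows; each row shifts and turns the commanded pose from where the row before left it, along the tool's axes as they then stand; what a row does not reach is not made up. A row lasts 1/10 s, in which the tool goes at most 50 mm and 8.59 degrees, less where a joint would pass 70% of its speed; a pose out of reach is approached as far as the arm can. A call with a gripper value outside its range is refused whole. "jaw" is the finger opening in cm, from 0 to 8.76, set as the call begins (left out, the last holds). The fingers move at their own pace and stop on an object; the grip force is fixed at half the most. Time passes only in rows, so rows that do not move let the fingers close. It gives the time, the measured TCP pose, the force and the opening at its end, in the units of the state.
- get_obs(): the state, without advancing time (a new reading comes with each control period).
- snapshot(name): name is "scene" or "top" or "wrist"; returns (picture, depth): 384x512x3 uint8, red, green, blue; 384x512 float32, m along the optical axis (not along the pixel's ray), 0 where there is no reading.
- calibration(name): a dict with "mtx" (3x3 intrinsics, pixels), "k1" (the pictures are not rectified: a ray, as slopes to the right and down, at radius r is drawn at 1 + k1 r^2 times it, then the intrinsics apply), "T" (4x4, takes a point from camera to world coordinates); the wrist camera has in their place "tool_from_camera" (4x4, takes a point from camera to tool coordinates, whose origin is the TCP and whose axes are the tool frame's). Camera axes: x right, y up, looking along -z (the intrinsics and any distortion apply to the point x, -y, -z); pixel columns grow to the right and rows downward; lengths in m; the calibration is good to about 2 mm. A picture is of the moment at which its call begins: read the wrist's pose just before it. calibration takes no time and is no camera call.
- close_job(): hands the job in, once; it reports no verdict.
The state is a dict: "clock": time; "joint_pos": joint angles; "qvel": joint speeds; "tau": joint torques, N m; "tool_pos": TCP position; "orientation": TCP orientation; "force": force on the tool from outside, world axes, zero at the start; "moment": the same for the moment, N m; "opening": finger opening in m.
Only numpy, scipy, OpenCV 4.12 (cv2) and the standard library are available. Lean on these libraries where they do the work, as an engineer would, in place of code of your own. Each camera call takes 0.05 s, during which the arm holds its last target. There are 200 camera calls.

### The job

First move the stop pin from the wooden tool block to the hole at the foot of the chute, and push it down until its flange sits on the plate. Then slide the round casting flask off the loading deck onto the pivoting tray until its own weight (not your hand on the tray) tips the tray and sends it down the run-out ramp to rest against the pin, with the tray swung back level. Leave the jar, crucible, ring, tin and weight where they are, and do not let the flask fall over or off the chute.

Things in the scene. Friction and masses are not known exactly. Their poses are not given: they have to be found in the camera images.
- chute: Fixed steel tipping chute, 525 mm long. Origin: on the bench under the tray's pivot; +x the way the flask travels, y across, z up; x and y in mm below are in this frame. In line: loading deck, pivoting tray, run-out ramp, lug with the pin hole; all polished and slippery (friction about 0.15). Pivot brackets at x +-20, y +-54 to 60 rise to 116 mm above the bench
- tray (a joint): Tilt of the pivoting tray, rad: 0 = level (a small counterweight on its loading end holds it there), 0.5 = fully tipped, its outlet end down at the ramp. About 0.04 N m tips it; empty, it swings back level by itself
- tray_mid (a point): Middle of the tray's floor, above the pivot; moves with the tray. The tray spans chute x -100 to +85; when level its floor is flush with the deck, 110 mm above the bench. Channel 90 mm wide inside, walls 14 mm high. It tips once the flask's centre is some 6 to 15 mm beyond this point
- mouth (a point): Middle of the deck's edge at the mouth of the tray, at floor height (110 mm above the bench); axes as the chute
- eye (a point): Centre of the stop-pin hole, at the top face of a small level lug (44 x 60 mm) at the foot of the ramp, 32 mm above the bench. Vertical through hole 12.5 mm wide in a plate 12 mm thick, open below. Chute frame: x 203, y 0
- rest (a point): Point on the run-out ramp's surface, on the centre line, where the centre of the flask's underside lies when the flask touches the seated pin's flange. The ramp spans chute x 76 to 175, y +-49, and falls by 0.26 rad (15 degrees) from 64 to 38 mm above the bench; side rails 14 mm high at y +-44 to 49. Without the pin the flask slides off its end
- flask: Casting flask: upright steel cylinder, 80 mm across and 50 mm high, plaster-filled, 0.35 to 0.7 kg. It is too wide to grasp: push it. Origin: centre of its underside, z up. It starts on the loading deck, off the chute's centre line by up to 40 mm
- pin_center (a point): Stop pin, upright, steel, 104 mm long, 180 g; this point is on its axis 52 mm above its tip. Lower end 9 mm thick, 28 mm long, chamfered tip; then a round flange 48 mm wide, 14 mm thick; then a plain shank 12 mm thick from 42 to 104 mm above the tip, to grip. It starts standing in the tool block. Seated in the lug's hole, this point is 56 mm above the bench
- toolblock: Fixed wooden tool block, 130 mm (along its x) x 50 x 55 mm high, beside the tray on either side of the chute. Origin: centre of its underside. The pin stands in its middle hole (11 mm wide, through); short rods up to 22 mm tall stand 50 mm either side of it along x
- crucible: Small white crucible bowl, 38 mm across, 26 mm high, loose on one of the two back corners of the deck. Leave alone. Origin: centre of its underside
- jar: Glass jar, 56 mm across, 60 mm high, loose beside the tray on the side away from the tool block. Leave alone. Origin: centre of its underside
- tin: Flat metal tin, 52 mm across, 22 mm high, loose beside the ramp's foot. Leave alone. Origin: centre of its underside
- weight: Brass weight, 40 mm across, 46 mm high, loose beside the ramp's foot on the other side. Leave alone. Origin: centre of its underside
- bezel: Brass ring, 36 mm across, 16 mm high, lying loose on the other back corner of the deck. Leave alone. Origin: centre of its underside
- deck (a point): Middle of the loading deck's top, 110 mm above the bench; the deck spans chute x -300 to -102, y +-100. Two fences 16 mm high on it funnel to the tray's mouth, inner faces from (x -142, y +-67) to (x -103, y +-43)
Things that resemble listed ones, but are neither listed nor needed, are in the scene too. What is shaped like the part that bears pin_center but blue or green is not meant.

How it is judged (in metres and radians):
On the way, in this order (a step that is already met when the one before it is completed fails the run):
1. the stop pin stands in the lug's hole, its flange on the plate, the flask still on the deck (horizontal distance between pin_center and eye below 0.006 m and z of pin_center in the frame of eye below 0.028 m and angle between pin_center's own z axis and vertical below 0.2 rad and x of flask in the frame of chute below -0.08 m), for 0.2 s.
2. the flask on the tray has tipped it by its own weight, the robot not touching the tray (value of joint tray above 0.35 rad and x of flask in the frame of chute above 0 m and distance between flask and tray_mid below 0.085 m and contact force between each of the arm, the fingers and tray below 1 N), for 0.02 s.
At the end, for the whole second after the job is handed in: The flask lies at rest flat on the ramp against the pin (centre within 10 mm of the rest point along and across, tilted 0.20 to 0.32 rad like the ramp); the tray is back level within 0.05 rad; the pin is within 5 mm of fully seated, upright within 0.2 rad (x of flask in the frame of rest between -0.01 and 0.008 m and y of flask in the frame of rest between -0.01 and 0.01 m and z of flask in the frame of rest between -0.006 and 0.006 m and angle between flask's own z axis and vertical between 0.2 and 0.32 rad and linear speed of flask below 0.02 m/s and value of joint tray below 0.05 rad and horizontal distance between pin_center and eye below 0.01 m and z of pin_center in the frame of eye below 0.029 m and angle between pin_center's own z axis and vertical below 0.2 rad); the robot touches nothing.
It fails at once if the flask fell over (angle between flask's own z axis and vertical above 0.9 rad).
It fails at once if the flask fell off the chute (height (world z) of flask below 0.03 m).
It fails at once if a bystander was disturbed (distance of any of crucible, jar, tin, weight, bezel from where it was at the start of the episode above 0.02 m).
It also fails if it takes over 72 s, if anything falls off the work surface, if the arm or the gripper's body presses on something with over 40 N, if the wrist force passes 120 N, or if a joint passes its speed limit or range.

## Working session

There is one attempt and no reset: what is moved stays moved. The work goes in short steps, Python scripts to look and compute and a tool call to move; the robot and the scene stay as the last step left them, time stands still between calls to the robot, and variables do not carry over. Pictures are saved under pics/ and viewed, about 8 in all and at most 12, crops included, and the job is handed in when it is done.

Besides the shell and the picture viewer there is one more tool, called after ">>>" as name(argument=value, ...), one argument or row to a line, values as JSON. move_arm: Moves the arm, as the interface text tells. Its arguments: {"type":"object","properties":{"commands":{"type":"array"},"jaw":{"type":"number"}},"required":["commands"]}

```bash
mkdir -p pics; ls; cat > h.py <<'E'
import numpy as np, cv2
from plant import *
from scipy.spatial.transform import Rotation as R
def cloud(name,d,T=None):
    c=calibration(name);K=np.array(c["mtx"]);k1=c["k1"]
    v,u=np.mgrid[0:384,0:512]
    x=(u-K[0,2])/K[0,0];y=(v-K[1,2])/K[1,1]
    rd=np.hypot(x,y);r=rd.copy()
    for _ in range(20): r=rd/(1+k1*r*r)
    s=r/np.maximum(rd,1e-9)
    p=np.stack([x*s*d,-y*s*d,-d,np.ones_like(d)],-1)
    if T is None: T=np.array(c["T"])
    P=(p@T.T)[...,:3]; P[d<=0]=np.nan
    return P
def wristT(o):
    T=np.eye(4);T[:3,:3]=R.from_euler('xyz',o["orientation"],degrees=True).as_matrix();T[:3,3]=o["tool_pos"]
    return T@np.array(calibration("wrist")["tool_from_camera"])
E
python3 - <<'E'
from h import *
print(get_obs())
for n in("scene","top"):
    im,d=snapshot(n);np.savez(n,im=im,d=d);cv2.imwrite(f"pics/{n}.png",im[...,::-1]); print(calibration(n))
a=cv2.imread("pics/top.png");cv2.imwrite("pics/top2.png",cv2.resize(a,(800,600)))
E
```

```text
pics
{'clock': 0.0, 'joint_pos': array([ 9.01905102e+01,  2.05909857e+01,  6.33742454e-01, -1.93431414e-02,
       -7.01365519e+01, -1.65079630e+01]), 'qvel': array([-0.0153952 , -0.04201913,  0.03630593,  0.03194567, -0.06413547,
       -0.02743525]), 'tau': array([-2.37888671e-03, -5.82723463e+01,  2.93076038e+01,  6.99756458e+00,
        7.07656582e-03, -1.57113959e-04]), 'tool_pos': array([0.18952861, 0.64733184, 0.22562997]), 'orientation': array([   5.5377347 ,   89.90445795, -100.78630535]), 'force': array([-0.37650437,  0.57922316, -0.16648754]), 'moment': array([-0.01247432,  0.03307629, -0.00435444]), 'opening': 0.08777115117641159}
{'mtx': array([[350.39311182,   0.        , 255.99826504],
       [  0.        , 350.39311182, 184.67056952],
       [  0.        ,   0.        ,   1.        ]]), 'k1': -0.03342254534298321, 'T': array([[-0.6943433 , -0.43827922,  0.5707878 ,  0.9891302 ],
       [ 0.71946588, -0.40512332,  0.56413115,  0.50558626],
       [-0.01600751,  0.80236302,  0.5966216 ,  0.60770297],
       [ 0.        ,  0.        ,  0.        ,  1.        ]])}
{'mtx': array([[485.75273881,   0.        , 253.90388673],
       [  0.        , 485.75273881, 189.53514026],
       [  0.        ,   0.        ,   1.        ]]), 'k1': -0.14656257690922242, 'T': array([[ 0.02984488,  0.99024548, -0.13609986,  0.3859622 ],
       [-0.99955216,  0.02926948, -0.0062274 ,  0.00967921],
       [-0.00218308,  0.13622477,  0.99067555,  1.10517737],
       [ 0.        ,  0.        ,  0.        ,  1.        ]])}
```

View pics/top2.png

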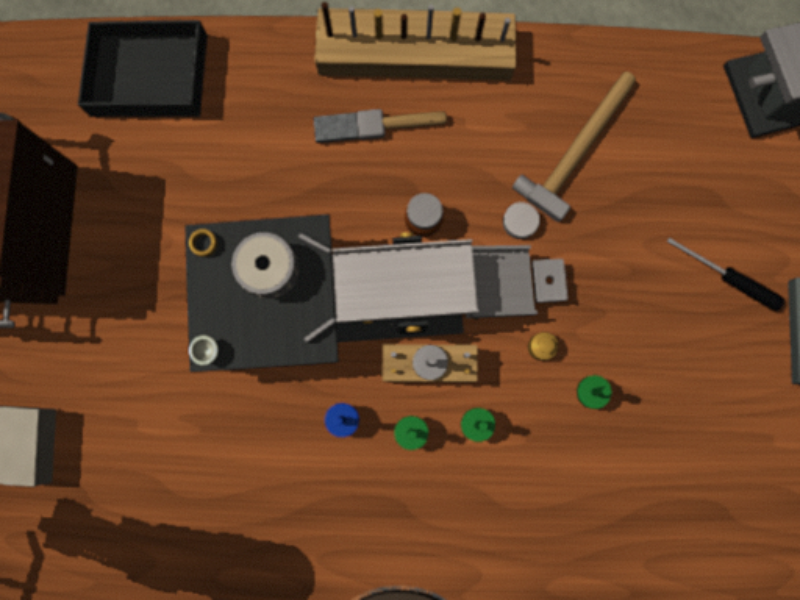

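View pics/scene.png

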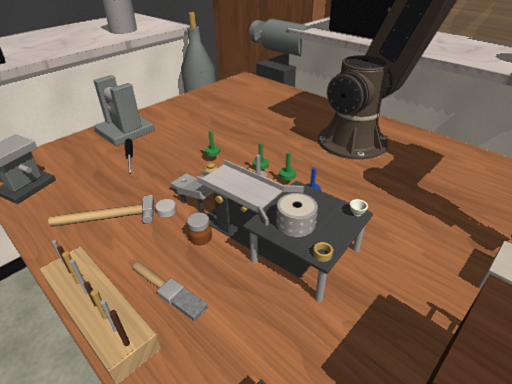

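The top view (800-wide) shows these candidates for the pin: grey flange in the wooden block at (430,362), blue (342,420), green (411,433), (478,424), (594,392). I choose the grey one in the block. Deck is on the left, flask (262,263), ring (202,242), crucible (204,350), jar (424,213), tin (521,219), weight (544,346), lug hole (550,280).

```bash
python3 - <<'E'
from h import *
D=np.load("top.npz");im,d=D["im"],D["d"];P=cloud("top",d);z=P[...,2]
u=np.arange(512)[None,:]*np.ones((384,1));v=np.arange(384)[:,None]*np.ones((1,512))
def box(a,b,c,e): return (u>a*.64)&(u<b*.64)&(v>c*.64)&(v<e*.64)
def rep(n,m):
    q=P[m];r=cv2.minAreaRect((q[:,:2]*1000).astype(np.float32));(c,rad)=cv2.minEnclosingCircle((q[:,:2]*1000).astype(np.float32))
    print(n,m.sum(),"z",np.median(q[:,2]).round(4),"rect",np.round(r[0],1),np.round(r[1],1),round(r[2],2),"circ",np.round(c,1),round(rad,1))
rep("deck",box(170,340,205,380)&(abs(z-.11)<.006))
rep("tray",box(337,474,235,325)&(abs(z-.11)<.004))
rep("flask",box(220,310,220,310)&(abs(z-.16)<.006))
rep("lug",box(530,575,250,310)&(abs(z-.032)<.006))
rep("ramp",box(475,535,240,325)&(abs(z-.05)<.02))
rep("block",box(375,485,330,390)&(abs(z-.055)<.005))
rep("flange",box(400,460,330,390)&(abs(z-.069)<.005))
rep("shank",box(400,470,330,390)&(z>.1))
rep("jar",box(390,450,190,235)&(abs(z-.06)<.006))
rep("tin",box(495,545,195,245)&(abs(z-.022)<.005))
rep("weight",box(525,565,325,365)&(abs(z-.046)<.006))
rep("cruc",box(185,225,330,370)&(abs(z-.136)<.006))
rep("ring",box(185,225,225,260)&(abs(z-.126)<.005))
for n,b in(("blue",(320,370,395,440)),("g1",(390,440,410,450)),("g2",(455,510,400,440)),("g3",(570,620,370,410))):
    q=P[box(*b)&(z>.02)];print(n,q[:,:2].mean(0).round(3),np.nanmax(q[:,2]).round(3))
# hole
g=cv2.cvtColor(im,cv2.COLOR_RGB2GRAY);m=box(541,560,270,290)&(g<g[box(541,560,270,290)].mean()-20)
c=P[box(535,565,262,300)];print("hole px",u[m].mean(),v[m].mean(),m.sum(), np.nanmean(P[m],0), P[int(v[m].mean())+5,int(u[m].mean())])
cv2.imwrite("pics/crop.png",np.hstack([cv2.resize(im[205:255,240:310,::-1],(400,286),interpolation=cv2.INTER_CUBIC),cv2.resize(im[155:205,315:385,::-1],(400,286),interpolation=cv2.INTER_CUBIC)]))
E
```

```text
deck 7131 z 0.1112 rect [523.7 194.8] [201.9 210.1] 5.49 circ [523.6 198.7] 138.7
tray 3526 z 0.111 rect [545.6   5. ] [118.6 180.9] 2.41 circ [544.    7.4] 100.1
flask 1266 z 0.1616 rect [554.  187.4] [80.  78.6] 47.79 circ [553.6 187.5] 40.6
lug 531 z 0.033 rect [ 558.2 -199.1] [72.6 53.9] 5.42 circ [ 557.9 -198.6] 44.7
ramp 1584 z 0.0507 rect [ 556.8 -137.7] [103.3  87. ] 0.72 circ [ 557.  -135.7] 62.0
block 936 z 0.0561 rect [440.2 -31. ] [ 50.  127.8] 1.64 circ [440.1 -30.8] 68.3
flange 351 z 0.0699 rect [439.4 -30.4] [44.9 44.9] 1.64 circ [439.4 -30.4] 23.6
shank 32 z 0.1319 rect [454.6 -14.9] [52.8 11.5] 45.56 circ [455.5 -15.8] 26.8
jar 391 z 0.0611 rect [654.  -17.9] [47.6 48.9] 3.06 circ [654.6 -17.9] 24.9
tin 422 z 0.0229 rect [ 664.2 -166. ] [51.1 70.3] 69.23 circ [ 663.9 -169.2] 37.5
weight 85 z 0.046 rect [ 469.2 -195.2] [20.1 21.3] 0.15 circ [ 468.9 -195.2] 11.3
cruc 128 z 0.1364 rect [441.3 265.1] [36.6 35.3] 9.36 circ [441.6 263.9] 19.2
ring 115 z 0.1269 rect [586.5 277.4] [32.8 35.6] 1.92 circ [586.3 277.3] 18.3
blue [0.357 0.087] 0.107
g1 [ 0.343 -0.008] 0.11
g2 [ 0.357 -0.1  ] 0.11
g3 [ 0.406 -0.262] 0.109
hole px 351.32142857142856 178.67857142857142 28 [ 0.56776804 -0.20568939  0.01248881] [ 0.55411506 -0.20050341  0.03543409]
```

View pics/crop.png

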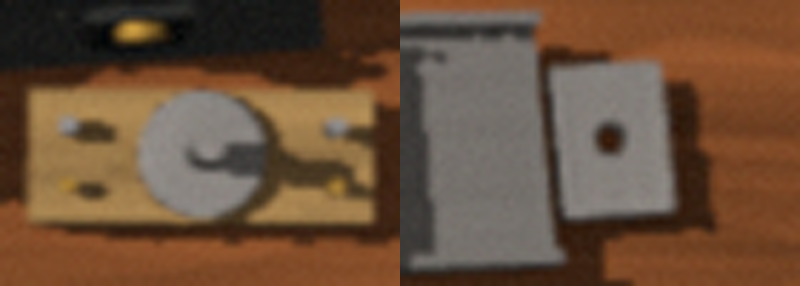

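The crop confirms a grey flange and shank standing in the wooden block, and the lug hole at crop (609,138), i.e. top pixel (351.6,179.1).

```bash
cat >> h.py <<'E'
def ray(name,u,v,z,T=None):
    c=calibration(name);K=np.array(c["mtx"]);T=np.array(c["T"]) if T is None else T
    x,y=(u-K[0,2])/K[0,0],(v-K[1,2])/K[1,1];rd=np.hypot(x,y);r=rd
    for _ in range(20): r=rd/(1+c["k1"]*r*r)
    s=r/max(rd,1e-9);D=T[:3,:3]@np.array([x*s,-y*s,-1]);o=T[:3,3]
    return o+D*(z-o[2])/D[2]
def state():
    o=get_obs();M=R.from_euler('xyz',o["orientation"],degrees=True).as_matrix();return o,M
def go(p,jaw=None):
    """tool shift in cm to world p, spin (rad) so that jaw axis has angle jaw (deg, mod 180)"""
    o,M=state();d=M.T@(np.array(p)-o["tool_pos"])*100;out="shift cm %s"%d.round(2)
    if jaw is not None:
        a=np.degrees(np.arctan2(M[1,2],M[0,2]));e=(jaw-a+90)%180-90
        out+="  jaw now %.1f spin(rad, tool x down) %.3f"%(a,-np.radians(e))
    print(out,"pos",o["tool_pos"].round(4),"t",round(o["clock"],2))
E
python3 - <<'E'
from h import *
o,M=state();print(M.round(3))
c=calibration("wrist");print(c["tool_from_camera"].round(3),c["mtx"][0])
print("hole",ray("top",351.6,179.1,.032),ray("top",351.6,179.1,.033))
go([.4394,-.0304,.25],90)
# rail/deck edges yaw: top camera, high walls of tray
D=np.load("top.npz");P=cloud("top",D["d"]);z=P[...,2]
q=P[(abs(z-.1235)<.004)&(P[...,1]<.07)&(P[...,1]>-.09)&(P[...,0]>.46)&(P[...,0]<.62)]
for m in(q[:,0]>.545,q[:,0]<=.545):
    w=q[m];print(len(w),np.polyfit(w[:,1],w[:,0],1), w[:,0].min(),w[:,0].max())
# deck edges
q=P[(abs(z-.111)<.004)&(P[...,1]>.09)]
for lo,hi in((.12,.29),):
    ys=np.linspace(lo,hi,18);a=[];b=[]
    for y in ys:
        s=q[abs(q[:,1]-y)<.004];a.append(s[:,0].min());b.append(s[:,0].max())
    print(np.round(a,3),np.round(b,3));print(np.polyfit(ys,a,1),np.polyfit(ys,b,1))
E
```

```text
[[-0.     0.96  -0.281]
 [-0.002 -0.281 -0.96 ]
 [-1.     0.     0.002]]
[[ 0.     0.25  -0.968 -0.158]
 [ 0.     0.968  0.25   0.067]
 [ 1.    -0.     0.    -0.001]
 [ 0.     0.     0.     1.   ]] [327.42965154   0.         254.82393717]
hole [ 0.56357213 -0.2025302   0.032     ] [ 0.56340663 -0.20233246  0.033     ]
shift cm [-2.33 43.03 58.03]  jaw now -106.3 spin(rad, tool x down) -0.285 pos [0.1896 0.6474 0.2257] t 0.1
140 [-0.09972875  0.59056005] 0.5821263588401587 0.6000634584121798
137 [-0.10227018  0.49640223] 0.4835291606559211 0.5065081265505761
[0.432 0.429 0.429 0.429 0.426 0.426 0.425 0.423 0.423 0.422 0.42  0.42
 0.419 0.417 0.416 0.416 0.416 0.418] [0.631 0.922 0.628 0.629 0.628 0.626 0.626 0.625 0.623 0.623 0.622 0.62
 0.62  0.62  0.617 0.615 0.615 0.612]
[-0.09344015  0.44170151] [-0.55591862  0.75301413]
```

>>> move_arm(
  commands=[
    [[-0.3,2.7,3.6,0],[-0.3,2.7,3.6,0],[-0.3,2.7,3.6,0],[-0.3,2.7,3.6,0],[-0.3,2.7,3.6,0],[-0.3,2.7,3.6,0],[-0.3,2.7,3.6,0],[-0.3,2.7,3.6,0]],
  ],
  jaw=5,
)

```text
clock: 0.9
tool_pos: [0.3162, 0.3088, 0.2505]
orientation: [-63.5, 90.0, -169.8]
force: [1.4, 0.2, 0.7]
opening: 0.05
```

>>> move_arm(
  commands=[
    [[0,2.7,3.6,0],[0,2.7,3.6,0],[0,2.7,3.6,0],[0,2.7,3.6,0],[0,2.7,3.6,0],[0,2.7,3.6,0],[0,2.7,3.6,0],[0,2.1,2.8,0]],
  ],
)

```text
clock: 1.7
tool_pos: [0.439, -0.0193, 0.2505]
orientation: [-103.2, 90.0, 150.5]
force: [0.7, 0.5, -0.2]
opening: 0.05
```

>>> move_arm(
  commands=[
    [[0,0,0,-0.128],[0,0,0,-0.128],[0,0,0,-0.128],[0,0,0,0],[0,0,0,0]],
  ],
)

```text
clock: 2.2
tool_pos: [0.4387, -0.0171, 0.2504]
orientation: [-85.4, 90.0, -169.9]
force: [0.6, -0.2, 0.9]
opening: 0.0498
```

```bash
python3 - <<'E'
from h import *
o,_=state();im,d=snapshot("wrist");np.savez("w1",im=im,d=d,T=wristT(o));cv2.imwrite("pics/w1.png",im[...,::-1])
P=cloud("wrist",d,wristT(o));z=P[...,2]
near=np.hypot(P[...,0]-.44,P[...,1]+.03)<.05
for lo,hi in((.064,.075),(.115,.14)):
    q=P[near&(z>lo)&(z<hi)];print(len(q),np.median(q[:,2]),cv2.minEnclosingCircle((q[:,:2]*1e3).astype(np.float32)),q.mean(0))
go([.4394,-.0304,.2],-84.3)
E
```

```text
1317 0.06906489218093781 ((439.2635192871094, -30.033849716186523), 49.776153564453125) [ 0.44278196 -0.0293287   0.06903607]
212 0.13052869847028112 ((461.18084716796875, -22.710739135742188), 27.656600952148438) [ 0.44753441 -0.02745887  0.1272256 ]
shift cm [ 5.05 -0.07  1.34]  jaw now -84.5 spin(rad, tool x down) -0.004 pos [ 0.4388 -0.017   0.2505] t 2.25
```

View pics/w1.png

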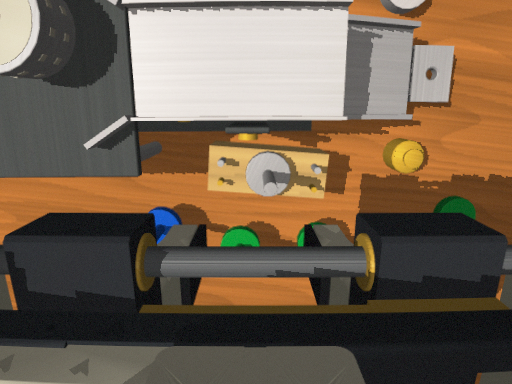

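The wrist view shows the grey pin in the block, flange at about (269,174), shank top (271,177), the lug hole at (432,73), weight (406,157). The blue and green pins are behind the fingers.

```bash
python3 - <<'E'
from h import *
D=np.load("w1.npz");im,d,T=D["im"],D["d"],D["T"];P=cloud("wrist",d,T);z=P[...,2]
hs=cv2.cvtColor(im,cv2.COLOR_RGB2HSV);v,u=np.mgrid[0:384,0:512]
m=(hs[...,1]<70)&(hs[...,2]>90)&(abs(u-270)<35)&(abs(v-174)<30)&(abs(z-.069)<.005)
q=P[m];print("flange",m.sum(),cv2.minEnclosingCircle((q[:,:2]*1e3).astype(np.float32)))
m=(abs(u-270)<30)&(abs(v-175)<25)&(z>.127);print("top",m.sum(),P[m].mean(0) if m.any() else None)
b=(abs(u-432)<11)&(abs(v-73)<11);g=cv2.cvtColor(im,cv2.COLOR_RGB2GRAY)
m=b&(g<120);hu,hv=u[m].mean(),v[m].mean();print("hole",m.sum(),hu,hv,ray("wrist",hu,hv,.032,T))
go([.4394,-.0300,.093],-84.3)
E
```

```text
flange 1257 ((440.2294921875, -29.217391967773438), 23.830522537231445)
top 150 [ 0.4405339  -0.0291902   0.13080932]
hole 97 430.58762886597935 73.34020618556701 [ 0.56389551 -0.19976955  0.032     ]
shift cm [15.75 -0.06  1.3 ]  jaw now -84.5 spin(rad, tool x down) -0.004 pos [ 0.4388 -0.017   0.2505] t 2.25
```

>>> move_arm(
  commands=[
    [[0,0,1.28,0],[4,0,0,0],[4,0,0,0],[4,0,0,0],[2,0,0,0],[1.5,0,0,0],[0,0,0,0]],
  ],
)

```text
clock: 2.95
tool_pos: [0.4387, -0.0301, 0.0937]
orientation: [-77.9, 89.8, -162.3]
force: [0.3, -0.4, 0.6]
opening: 0.0502
```

>>> move_arm(
  commands=[
    [[0,0,0,0],[0,0,0,0],[0,0,0,0],[0,0,0,0],[0,0,0,0]],
  ],
  jaw=0.8,
)

```text
clock: 3.45
tool_pos: [0.4404, -0.0297, 0.096]
orientation: [104.9, 89.9, 20.5]
force: [-1.6, 0.3, -0.1]
opening: 0.0157
```

>>> move_arm(
  commands=[
    [[0,0,0,0],[0,0,0,0],[0,0,0,0],[0,0,0,0]],
  ],
)

```text
clock: 3.85
tool_pos: [0.4402, -0.0298, 0.0957]
orientation: [22.1, 90.0, -62.2]
force: [-0.8, -0.2, 2.5]
opening: 0.011
```

>>> move_arm(
  commands=[
    [[-1,0,0,0],[-2,0,0,0],[-3,0,0,0],[-3,0,0,0],[-3,0,0,0],[0,0,0,0],[0,0,0,0]],
  ],
)

```text
clock: 4.55
tool_pos: [0.4401, -0.0296, 0.2162]
orientation: [122.6, 89.9, 38.3]
force: [0.3, 0.2, -3.1]
opening: 0.0114
```

```bash
python3 - <<'E'
from h import *
go([.5637,-.2015,.2],-84.3)
o,_=state();T=wristT(o);im,d=snapshot("wrist");np.savez("w2",im=im,d=d,T=T);cv2.imwrite("pics/w2.png",im[...,::-1]);print(o["opening"])
E
```

```text
shift cm [ 1.62 10.6  18.33]  jaw now -84.3 spin(rad, tool x down) -0.000 pos [ 0.4401 -0.0296  0.2162] t 4.55
0.011376765487355202
```

View pics/w2.png

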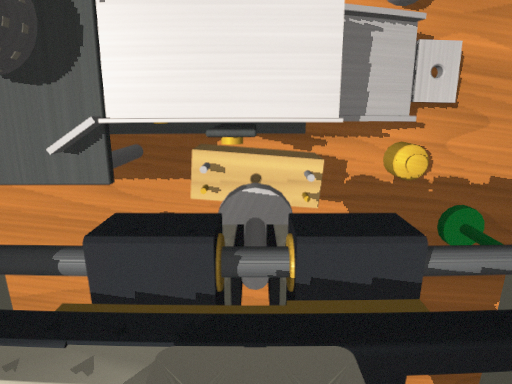

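The wrist view shows the pin held upright between the pads, flange near (256,215). The block hole at (257,178) is empty, and the lug hole is at (437,71).

>>> move_arm(
  commands=[
    [[0,0.7,2,0],[0,0.9,3.5,0],[0,0.9,4,0],[0,0.9,4,0],[0,0.6,3,0],[0,0.5,1.8,0],[0,0,0,0],[0,0,0,0]],
  ],
)

```text
clock: 5.4
tool_pos: [0.5021, -0.2075, 0.2139]
orientation: [-105.4, 89.8, 170.3]
force: [-0.9, -0.5, -3.0]
opening: 0.0111
```

```bash
cat > hole.py <<'E'
from h import *
import sys
o,M=state();T=wristT(o);im,d=snapshot("wrist");np.savez("w3",im=im,d=d,T=T)
P=cloud("wrist",d,T);g=cv2.cvtColor(im,cv2.COLOR_RGB2GRAY)
near=np.hypot(P[...,0]-.5637,P[...,1]+.2012)<.013
v,u=np.mgrid[0:384,0:512]
# dark blob inside lug
lug=(np.hypot(P[...,0]-.5637,P[...,1]+.2012)<.04)&(abs(P[...,2]-.032)<.004)
thr=np.median(g[lug])*0.7; vv,uu=v[lug],u[lug];cu,cv=np.median(uu),np.median(vv);print("lug px",cu,cv,lug.sum(),"z",np.median(P[lug][:,2]))
m=((abs(u-cu)<14)&(abs(v-cv)<14)&(g<thr)).astype(np.uint8)
n,l,s,c=cv2.connectedComponentsWithStats(m)
for i in range(1,n):
    if s[i,4]>20: print(s[i],ray("wrist",*c[i],.032,T).round(4))
q=P[lug];print("lug rect",cv2.minAreaRect((q[:,:2]*1e3).astype(np.float32)))
# held pin: points near the tool axis below tip
L=(P-o["tool_pos"])@M;h=(abs(L[...,2])<.03)&(abs(L[...,1])<.03)&(L[...,0]>.015)&(L[...,0]<.06)
q=L[h];f=q[abs(q[:,0]-.0265)<.003];print("flange tool frame",len(f),cv2.minEnclosingCircle((f[:,1:]*1e3).astype(np.float32)),"depth",np.median(q[:,0]))
cv2.imwrite("pics/w3.png",im[...,::-1])
go([.5637,-.2015,.2],-84.3)
E
python3 hole.py
```

```text
lug px 255.0 112.0 2501 z 0.03213900664398789
[249 107  13  14 140] [ 0.5642 -0.2004  0.032 ]
lug rect ((563.912353515625, -200.75440979003906), (59.546451568603516, 44.110111236572266), 5.778223991394043)
flange tool frame 2144 ((8.807540893554688, -1.102020263671875), 21.72736358642578) depth 0.026710319616178185
shift cm [1.42 6.17 0.05]  jaw now -84.3 spin(rad, tool x down) -0.001 pos [ 0.5023 -0.2071  0.2144] t 5.45
```

View pics/w3.png

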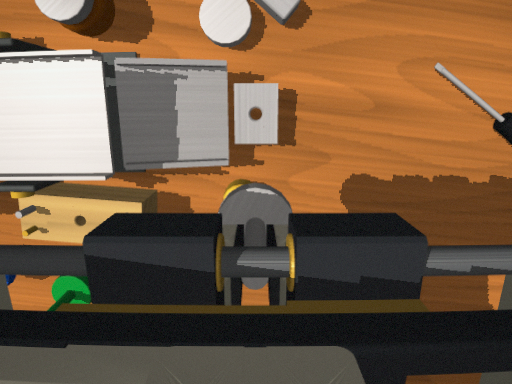

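The wrist view shows the lug with its hole at (256,113), the held pin with the flange arc at about (256,190), the ramp (170,113), and the tin (225,18).

```bash
python3 - <<'E'
from h import *
from scipy.optimize import least_squares
D=np.load("w3.npz");im,d,T=D["im"],D["d"],D["T"];P=cloud("wrist",d,T);o,M=state()
L=(P-o["tool_pos"])@M
h=(abs(L[...,2])<.03)&(abs(L[...,1])<.04)&(abs(L[...,0]-.0267)<.0015)
q=L[h]*1e3;print(len(q),q.min(0),q.max(0))
hull=cv2.convexHull(q[:,1:].astype(np.float32))[:,0];a=hull[hull[:,0]>hull[:,0].max()-20]
r=least_squares(lambda p:np.hypot(a[:,0]-p[0],a[:,1]-p[1])-24,[0,0],loss='soft_l1');print("flange yz",r.x,"res",np.abs(r.fun).max(),len(a))
# top camera of held pin
im,d=snapshot("top");P=cloud("top",d);L=((P-o["tool_pos"])@M)*1e3
h=(abs(L[...,2])<35)&(abs(L[...,1])<40)&(abs(L[...,0]-27)<5);q=L[h];print("top cam",len(q),q.min(0) if len(q) else 0,q.max(0) if len(q) else 0)
E
```

```text
1992 [ 25.21674468  -4.53469357 -22.42226941] [28.19442374 23.24609131 21.0272991 ]
flange yz [-0.76916506 -0.62345051] res 0.5831140323992763 23
top cam 0 0 0
```

>>> move_arm(
  commands=[
    [[0,2,0,0],[0,3,0,0],[0,1.22,0.06,0],[4,0,0,0],[4,0,0,0],[2,0,0,0],[0,0,0,0],[0,0,0,0]],
  ],
)

```text
clock: 6.3
tool_pos: [0.5653, -0.2015, 0.1163]
orientation: [-0.1, 90.0, -84.4]
force: [-0.1, 0.4, -1.5]
opening: 0.0113
```

```bash
python3 - <<'E'
from h import *
go([.5640,-.2013,.0727],-84.3);o,_=state();print(o["force"])
E
```

```text
shift cm [ 4.36 -0.13 -0.04]  jaw now -84.3 spin(rad, tool x down) 0.001 pos [ 0.5653 -0.2015  0.1163] t 6.3
[-0.09586897  0.41810286 -1.46959917]
```

>>> move_arm(
  commands=[
    [[0.5,0,0,0],[0.4,0,0,0],[0.3,0,0,0],[0.2,0,0,0],[0,0,0,0]],
  ],
)

```text
clock: 6.8
tool_pos: [0.5649, -0.2018, 0.1014]
orientation: [-105.9, 90.0, 169.8]
force: [0.2, -0.0, -1.9]
opening: 0.011
```

>>> move_arm(
  commands=[
    [[0,-0.07,-0.02,0],[0.3,0,0,0],[0.3,0,0,0],[0.3,0,0,0],[0,0,0,0]],
  ],
)

```text
clock: 7.3
tool_pos: [0.5639, -0.2016, 0.0919]
orientation: [-103.4, 89.9, 172.3]
force: [0.1, -0.4, -2.7]
opening: 0.0111
```

Tip is at about 0.023 m, inside the hole, with no resistance. Continuing down.

>>> move_arm(
  commands=[
    [[0.5,0,0,0],[0.5,0,0,0],[0.3,0,0,0],[0.2,0,0,0],[0.2,0,0,0],[0.2,0,0,0],[0,0,0,0]],
  ],
)

```text
clock: 8.0
tool_pos: [0.5642, -0.2017, 0.0733]
orientation: [-107.0, 90.0, 168.6]
force: [-0.6, 0.5, -1.6]
opening: 0.0112
```

>>> move_arm(
  commands=[
    [[0.1,0,0,0],[0.1,0,0,0],[0.1,0,0,0],[0,0,0,0]],
  ],
)

```text
clock: 8.4
tool_pos: [0.5654, -0.2022, 0.0727]
orientation: [60.4, 89.8, -23.9]
force: [-2.8, 1.0, 10.8]
opening: 0.0115
```

>>> move_arm(
  commands=[
    [[0,0,0,0],[0,0,0,0],[0,0,0,0],[0,0,0,0],[0,0,0,0],[0,0,0,0]],
  ],
  jaw=4,
)

```text
clock: 9.0
tool_pos: [0.5643, -0.2017, 0.0704]
orientation: [-94.9, 90.0, -179.2]
force: [-0.1, -0.6, 0.1]
opening: 0.0398
```

>>> move_arm(
  commands=[
    [[-2,0,0,0],[-4,0,0,0],[-4,0,0,0],[-4,0,0,0],[-2,0,0,0],[0,-3,0,0],[0,-3,0,0],[0,0,0,0]],
  ],
)

```text
clock: 9.8
tool_pos: [0.5018, -0.2078, 0.2312]
orientation: [146.5, 90.0, 62.2]
force: [1.1, -0.4, -0.5]
opening: 0.04
```

```bash
python3 - <<'E'
from h import *
from scipy.optimize import least_squares
o,M=state();T=wristT(o);im,d=snapshot("wrist");P=cloud("wrist",d,T);z=P[...,2];cv2.imwrite("pics/w4.png",im[...,::-1])
near=np.hypot(P[...,0]-.564,P[...,1]+.2015)<.035
m=near&(z>.041)&(z<.052);q=P[m];print(m.sum(),np.median(q[:,2]),cv2.minEnclosingCircle((q[:,:2]*1e3).astype(np.float32)))
m=near&(z>.1);print("top",m.sum(),P[m].mean(0),z[m].max())
# flask with both cams
A=np.array([.5640,-.2014])-.203*np.array([.0995,-.995]);u=np.array([.0995,-.995]);vv=np.array([.995,.0995])
im,d=snapshot("top");P=cloud("top",d);z=P[...,2]
for n,c,h,rr in(("flask",(.554,.187),.1616,.06),("ring",(.586,.277),.127,.03),("cruc",(.441,.264),.136,.03)):
    q=P[(np.hypot(P[...,0]-c[0],P[...,1]-c[1])<rr)&(abs(z-h)<.005)];w=cv2.minEnclosingCircle((q[:,:2]*1e3).astype(np.float32))
    e=np.array(w[0])/1e3-A;print(n,w,"chute mm",e@u*1e3,e@vv*1e3)
print("origin",A);go([.55,.26,.25],5.7)
E
```

```text
1548 0.04610421801759937 ((564.5728149414062, -200.81634521484375), 23.890928268432617)
top 4363 [ 0.53603595 -0.20609802  0.30685821] 0.34779057094575344
flask ((554.1343994140625, 187.53024291992188), 40.5270881652832) chute mm -184.982393213623 28.88228658752448
ring ((586.1286010742188, 277.1828918457031), 18.490886688232422) chute mm -271.0033558295898 69.63695580749514
cruc ((441.6655578613281, 263.5908203125), 18.79728889465332) chute mm -271.8533174537353 -75.45618330688472
origin [0.5438015 0.000585 ]
shift cm [ -1.89   9.16 -46.1 ]  jaw now -84.3 spin(rad, tool x down) 1.570 pos [ 0.5045 -0.2078  0.2311] t 9.9
```

Pin seated (flange top at 46.1 mm versus 46 expected). Now centring the flask by a sideways push from its +y side; the jaw axis already lies along the chute.

>>> move_arm(
  commands=[
    [[0,1.5,-3.5,0],[0,1.5,-4.4,0],[0,1.8,-4.4,0],[0,1.8,-4.4,0],[0,1.8,-4.4,0],[0,1.8,-4.4,0],[0,1.8,-4.4,0],[0,1.8,-4.4,0]],
  ],
  jaw=3,
)

```text
clock: 10.7
tool_pos: [0.6089, 0.15, 0.2302]
orientation: [-12.2, 90.0, -96.5]
force: [0.8, -0.5, -0.5]
opening: 0.0303
```

>>> move_arm(
  commands=[
    [[0,0.89,-4.4,0],[0,0,-0.15,0],[0,0,0,0],[0,0,0,0],[0,0,0,0]],
  ],
)

```text
clock: 11.2
tool_pos: [0.6124, 0.1925, 0.2306]
orientation: [-30.8, 90.0, -115.2]
force: [-0.2, 0.5, 0.4]
opening: 0.03
```

```bash
cat >> h.py <<'E'
A=np.array([.5438,.0006]);U=np.array([.0995,-.995]);V=np.array([.995,.0995])
def chute(x,y,z): return np.r_[A+x*U+y*V,z]
def where():
    o,_=state();e=o["tool_pos"][:2]-A;print("TCP chute mm",(e@U*1e3).round(1),(e@V*1e3).round(1),"z",o["tool_pos"][2].round(4),"F",o["force"].round(1),"open",round(o["opening"],4),"t",o["clock"])
def flask(zt=.1616,c=None):
    im,d=snapshot("top");P=cloud("top",d);e=P[...,:2]-A;x=e@U*1e3;y=e@V*1e3
    m=(abs(P[...,2]-zt)<.004)&(x>-260)&(x<120)&(abs(y)<90)
    mm=cv2.morphologyEx(m.astype(np.uint8),cv2.MORPH_OPEN,np.ones((3,3)))
    n,l,s,_=cv2.connectedComponentsWithStats(mm)
    if n<2: print("no flask");return im
    m=l==1+np.argmax(s[1:,4]);w=cv2.minEnclosingCircle(np.stack([x[m],y[m]],1).astype(np.float32));print("flask chute",np.round(w[0],1),"r",round(w[1],1),m.sum());return im
E
python3 - <<'E'
from h import *
where();go(chute(-.185,.087,.14),-84.3)
E
```

```text
TCP chute mm -184.1 87.4 z 0.2306 F [-0.2  0.5  0.4] open 0.03 t 11.2
shift cm [ 9.06 -0.04 -0.09]  jaw now -84.4 spin(rad, tool x down) -0.001 pos [0.6124 0.1925 0.2306] t 11.2
```

>>> move_arm(
  commands=[
    [[4,0,-0.1,0],[4,0,0,0],[1.1,0,0,0],[0,-0.7,0,0],[0,-0.5,0,0],[0,-0.4,0,0],[0,-0.4,0,0],[0,-0.4,0,0]],
  ],
)

```text
clock: 12.0
tool_pos: [0.5891, 0.1927, 0.1414]
orientation: [111.4, 89.8, 27.1]
force: [1.8, -0.0, 0.9]
opening: 0.0298
```

>>> move_arm(
  commands=[
    [[0,-0.4,0,0],[0,-0.4,0,0],[0,-0.3,0,0],[0,-0.2,0,0],[0,-0.1,0,0],[0,0,0,0]],
  ],
)

```text
clock: 12.6
tool_pos: [0.5742, 0.1907, 0.1394]
orientation: [-72.2, 90.0, -156.6]
force: [0.7, -0.2, 1.1]
opening: 0.0301
```

```bash
python3 - <<'E'
from h import *
where();flask()
E
```

```text
TCP chute mm -186.1 49.1 z 0.1394 F [ 0.7 -0.2  1.1] open 0.0301 t 12.6
flask chute [-185.     1.8] r 40.0 1039
```

>>> move_arm(
  commands=[
    [[0,-0.15,0,0],[0,0,0,0],[0,1,0,0],[-4,1,0,0],[-4,0,0,0],[0,0,0,0]],
  ],
)

```text
clock: 13.25
tool_pos: [0.5961, 0.1935, 0.2253]
orientation: [106.8, 89.5, 22.5]
force: [0.4, 0.4, 1.2]
opening: 0.0303
```

```bash
python3 - <<'E'
from h import *
where();flask();go(chute(-.250,0,.14),5.7);print(get_obs()["joint_pos"].round(1))
E
```

```text
TCP chute mm -186.8 71.2 z 0.2253 F [0.4 0.4 1.2] open 0.0303 t 13.25
flask chute [-185.2    1.1] r 40.3 1227
shift cm [ 8.21 -7.01 -6.32]  jaw now -84.3 spin(rad, tool x down) 1.570 pos [0.5946 0.1932 0.2223] t 13.3
[ 35.9  15.9  -6.6   0.  -67.3  59.8]
```

>>> move_arm(
  commands=[
    [[0,-3.5,-3.15,0],[0,-3.5,-3.15,0],[0,0,0,0.1428],[0,0,0,0.1428],[0,0,0,0.1428],[0,0,0,0.1428],[0,0,0,0.1428],[0,0,0,0.1428]],
  ],
)

```text
clock: 14.1
tool_pos: [0.5165, 0.2479, 0.2182]
orientation: [-13.0, 89.9, -146.8]
force: [0.2, 0.1, 0.1]
opening: 0.0299
```

>>> move_arm(
  commands=[
    [[0,0,0,0.1428],[0,0,0,0.1428],[0,0,0,0.1428],[0,0,0,0.1428],[0,0,0,0.1428],[0,0,0,0],[0,0,0,0]],
  ],
)

```text
clock: 14.8
tool_pos: [0.5167, 0.2481, 0.2187]
orientation: [29.6, 89.9, -144.5]
force: [0.5, -0.5, 0.0]
opening: 0.0302
```

```bash
python3 - <<'E'
from h import *
where();go(chute(-.250,0.0005,.143),5.7)
E
```

```text
TCP chute mm -248.9 -2.3 z 0.2187 F [ 0.5 -0.5  0. ] open 0.0302 t 14.8
shift cm [ 7.57 -0.11 -0.29]  jaw now -174.1 spin(rad, tool x down) 0.004 pos [0.5167 0.2481 0.2187] t 14.8
```

>>> move_arm(
  commands=[
    [[3.5,0,-0.28,0],[3,0,0,0],[1.1,0,0,0],[0,0.6,0,0],[0,0.5,0,0],[0,0.5,0,0],[0,0.6,0,0],[0,0.6,0,0]],
  ],
)

```text
clock: 15.6
tool_pos: [0.5232, 0.2209, 0.1448]
orientation: [-144.6, 89.8, 41.1]
force: [-0.3, 1.4, 1.6]
opening: 0.0298
```

>>> move_arm(
  commands=[
    [[0,0.6,0,0],[0,0.6,0,0],[0,0.6,0,0],[0,0.6,0,0],[0,0.6,0,0],[0,0.5,0,0],[0,0.3,0,0],[0,0,0,0]],
  ],
)

```text
clock: 16.4
tool_pos: [0.526, 0.1822, 0.1434]
orientation: [38.7, 89.9, -135.6]
force: [-1.2, -0.3, 0.3]
opening: 0.0298
```

```bash
python3 - <<'E'
from h import *
where();flask();go(chute(-.152,0,.143),5.7)
E
```

```text
TCP chute mm -182.4 0.4 z 0.1434 F [-1.2 -0.3  0.3] open 0.0298 t 16.4
flask chute [-133.4    1.1] r 39.5 907
shift cm [0.03 3.06 0.03]  jaw now -174.3 spin(rad, tool x down) -0.001 pos [0.526  0.1823 0.1433] t 16.45
```

>>> move_arm(
  commands=[
    [[0,0.5,0,0],[0,0.6,0,0],[0,0.6,0,0],[0,0.6,0,0],[0,0.6,0,0],[0,0.6,0,0],[0,0.6,0,0],[0,0.6,0,0]],
  ],
)

```text
clock: 17.25
tool_pos: [0.5309, 0.1356, 0.1435]
orientation: [16.7, 90.0, -157.6]
force: [0.7, 0.8, -1.1]
opening: 0.0302
```

>>> move_arm(
  commands=[
    [[0,0.6,0,0],[0,0.6,0,0],[0,0.6,0,0],[0,0.6,0,0],[0,0.6,0,0],[0,0.5,0,0],[0,0.3,0,0],[0,0,0,0]],
  ],
)

```text
clock: 18.05
tool_pos: [0.5347, 0.0978, 0.1437]
orientation: [100.9, 90.0, -73.5]
force: [0.4, 0.2, 0.1]
opening: 0.0304
```

```bash
python3 - <<'E'
from h import *
where();flask();go(chute(-.05,0,.143),5.7)
E
```

```text
TCP chute mm -97.6 0.7 z 0.1437 F [0.4 0.2 0.1] open 0.0304 t 18.05
flask chute [-50.3   0.3] r 39.6 831
shift cm [0.07 4.78 0.06]  jaw now -174.3 spin(rad, tool x down) -0.000 pos [0.5347 0.098  0.1437] t 18.1
```

>>> move_arm(
  commands=[
    [[-0.4,0.5,0,0],[0,0.6,0,0],[0,0.6,0,0],[0,0.6,0,0],[0,0.6,0,0],[0,0.6,0,0],[0,0.6,0,0],[0,0.4,0,0]],
  ],
)

```text
clock: 18.9
tool_pos: [0.5391, 0.0529, 0.1475]
orientation: [38.9, 90.0, -135.4]
force: [-0.2, 1.9, 1.5]
opening: 0.0299
```

>>> move_arm(
  commands=[
    [[0,0.3,0,0],[0,0.3,0,0],[0,0.2,0,0],[0,0,0,0]],
  ],
)

```text
clock: 19.3
tool_pos: [0.5398, 0.0453, 0.1475]
orientation: [39.6, 90.0, -134.7]
force: [-0.1, -0.6, 0.6]
opening: 0.0301
```

```bash
python3 - <<'E'
from h import *
where();flask()
E
```

```text
TCP chute mm -44.8 0.5 z 0.1475 F [-0.1 -0.6  0.6] open 0.0301 t 19.3
flask chute [7.2 0.4] r 38.1 640
```

>>> move_arm(
  commands=[
    [[0,0.2,0,0],[0,0.2,0,0],[0,0,0,0]],
  ],
)

```text
clock: 19.65
tool_pos: [0.5402, 0.0414, 0.1475]
orientation: [31.5, 90.0, -142.8]
force: [-0.6, 1.1, -0.0]
opening: 0.0297
```

```bash
python3 - <<'E'
from h import *
where();flask()
E
```

```text
TCP chute mm -40.9 0.5 z 0.1475 F [-0.6  1.1 -0. ] open 0.0297 t 19.65
flask chute [10.2 -0.1] r 37.9 593
```

>>> move_arm(
  commands=[
    [[0,0.2,0,0],[0,0.2,0,0],[0,0.1,0,0],[0,0,0,0]],
  ],
)

```text
clock: 20.1
tool_pos: [0.5406, 0.0363, 0.1474]
orientation: [26.4, 90.0, -147.9]
force: [0.2, -0.7, -0.4]
opening: 0.0298
```

```bash
python3 - <<'E'
from h import *
where();flask()
E
```

```text
TCP chute mm -35.8 0.4 z 0.1474 F [ 0.2 -0.7 -0.4] open 0.0298 t 20.1
flask chute [ 12.3 -10.2] r 25.5 163
```

>>> move_arm(
  commands=[
    [[-1,-0.2,0,0],[-3,-1,0,0],[-4,-2,0,0],[-4,-3,0,0],[0,0,0,0],[0,0,0,0],[0,0,0,0],[0,0,0,0]],
  ],
)

```text
clock: 20.95
tool_pos: [0.5341, 0.0977, 0.2667]
orientation: [20.9, 89.9, -153.5]
force: [-0.8, -1.0, -0.5]
opening: 0.0298
```

```bash
python3 - <<'E'
from h import *
where();im,d=snapshot("scene");cv2.imwrite("pics/s2.png",im[100:260,130:400,::-1].repeat(2,0).repeat(2,1))
E
```

```text
TCP chute mm -97.6 0.0 z 0.2667 F [-0.8 -1.  -0.5] open 0.0298 t 20.95
```

View pics/s2.png

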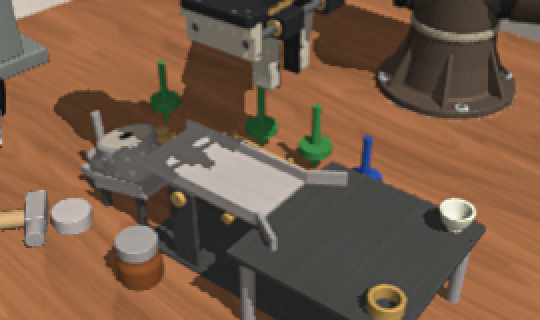

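The scene crop shows the flask on the ramp at (130,145) against the standing pin at (97,130), with jar, tin, ring and crucible in place. Next check is tray level, flask pose and bystanders by depth.

>>> move_arm(
  commands=[
    [[0,-3,0,0],[0,-4,0,0],[0,-4,0,0],[0,0,0,0],[0,0,0,0],[0,0,0,0],[0,0,0,0],[0,0,0,0]],
  ],
)

```text
clock: 21.8
tool_pos: [0.5239, 0.2069, 0.2676]
orientation: [-172.0, 90.0, 13.6]
force: [0.2, 0.6, -0.7]
opening: 0.0301
```

```bash
python3 - <<'E'
from h import *
where()
D0=np.load("top.npz")["d"];im,d=snapshot("top");cv2.imwrite("pics/t3.png",cv2.resize(im[100:300,100:400,::-1],(750,500)))
P=cloud("top",d);e=P[...,:2]-A;x=e@U*1e3;y=e@V*1e3;z=P[...,2]*1e3
m=(abs(y)<35)&(x>-90)&(x<70)&(z>60)&(z<160);print("tray slope,z",np.polyfit(x[m],z[m],1))
# flask top plane
def fp():
    m=(abs(y)<42)&(x>85)&(x<200)&(z>78)&(z<118)
    for _ in range(3):
        c=np.linalg.lstsq(np.c_[x[m],y[m],np.ones(m.sum())],z[m],rcond=None)[0];m=m&(abs(z-(c[0]*x+c[1]*y+c[2]))<3)
    w=cv2.minEnclosingCircle(np.stack([x[m],y[m]],1).astype(np.float32));print("flask plane",c,m.sum(),w);a=np.arctan(-c[0])
    zc=c[0]*w[0][0]+c[1]*w[0][1]+c[2];print("tilt",a,"base centre",w[0][0]-50*np.sin(a),w[0][1],zc-50*np.cos(a))
fp()
# expected rest: axis perpendicular; pin flange front x=203-24
for n,c,h,r in(("jar",(.654,-.018),.061,.04),("tin",(.664,-.17),.0229,.028),("weight",(.469,-.195),.046,.03),("cruc",(.441,.264),.1364,.03),("ring",(.586,.277),.127,.03)):
    o=[]
    for Q in(cloud("top",D0),P):
        q=Q[(np.hypot(Q[...,0]-c[0],Q[...,1]-c[1])<r)&(abs(Q[...,2]-h)<.006)];o.append(q[:,:2].mean(0)*1e3)
    print(n,(o[1]-o[0]).round(1))
E
```

```text
TCP chute mm -207.3 0.7 z 0.2676 F [ 0.2  0.6 -0.7] open 0.0301 t 21.8
tray slope,z [-4.17334618e-05  1.11205807e+02]
flask plane [-1.82949679e-01  1.74198208e-02  1.24193194e+02] 618 ((153.0419158935547, 0.7515144348144531), 39.784210205078125)
tilt 0.1809485701237023 base centre 144.04377901979663 0.7515144348144531 47.023644119700705
jar [ 0.2 -0.1]
tin [-0.1  0.2]
weight [-0.  -0.1]
cruc [-10.9  -1.3]
ring [nan nan]<stdin>:18: RuntimeWarning: Mean of empty slice.
  ret = um.true_divide(
```

View pics/t3.png

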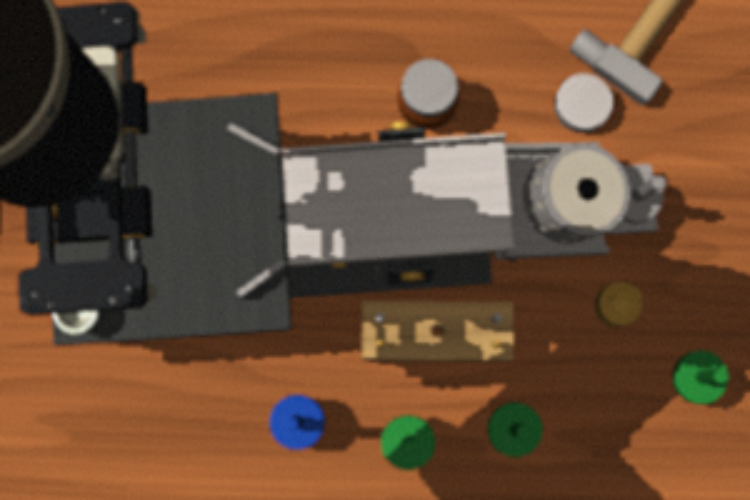

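The top view shows a level tray, the flask on the ramp at (587,188) against the pin (650,185), and the arm hiding the deck's back corners. I move the arm away, then recheck the flask tilt, the ring and the crucible.

>>> move_arm(
  commands=[
    [[-1,-4,0,0],[-1,-4,0,0],[-1,-4,0,0],[0,-4,0,0],[0,-4,0,0],[0,-4,0,0],[0,0,0,0],[0,0,0,0]],
  ],
)

```text
clock: 22.65
tool_pos: [0.4998, 0.447, 0.2967]
orientation: [51.2, 89.9, -123.1]
force: [0.0, 0.1, 0.1]
opening: 0.0299
```

```bash
python3 - <<'E'
from h import *
where()
D0=np.load("top.npz")["d"]
rng=np.random.default_rng(0)
for n in("top","scene"):
    im,d=snapshot(n);P=cloud(n,d)
    if n=="top": P1=P
    e=P[...,:2]-A;x=e@U*1e3;y=e@V*1e3;z=P[...,2]*1e3
    m=(np.hypot(x-153,y)<39)&(z>75)&(z<115);q=np.c_[x[m],y[m],np.ones(m.sum())];zz=z[m];best=0
    for _ in range(500):
        i=rng.choice(len(zz),3,False)
        try:c=np.linalg.solve(q[i],zz[i])
        except np.linalg.LinAlgError: continue
        k=abs(q@c-zz)<1.5
        if k.sum()>best:best=k.sum();K=k
    c=np.linalg.lstsq(q[K],zz[K],rcond=None)[0];w=cv2.minEnclosingCircle(q[K][:,:2].astype(np.float32))
    nrm=np.r_[-c[0],-c[1],1];nrm/=np.linalg.norm(nrm);ctr=np.array([*w[0],c@[*w[0],1]]);print(n,best,len(zz),c.round(3),"tilt",np.arccos(nrm[2]),"top r",w[1],"base",ctr-50*nrm)
    mr=(abs(y)<35)&(x>78)&(x<100)&(z>30)&(z<80)
    if mr.sum()>30: print(" ramp slope",np.polyfit(x[mr],z[mr],1))
P=P1
for n,c,h,r in(("cruc",(.441,.264),.1364,.03),("ring",(.586,.277),.127,.03)):
    o=[]
    for Q in(cloud("top",D0),P):
        q=Q[(np.hypot(Q[...,0]-c[0],Q[...,1]-c[1])<r)&(abs(Q[...,2]-h)<.006)];o.append(q[:,:2].mean(0)*1e3)
    print(n,(o[1]-o[0]).round(1))
e=P[...,:2]-A;x=e@U*1e3;y=e@V*1e3;z=P[...,2]*1e3
m=(np.hypot(x-203,y)<15)&(z>95)&(z<115);print("pin top",m.sum(),x[m].mean(),y[m].mean(),z[m].max())
m=(np.hypot(x-203,y)<26)&(z>42)&(z<50);print("flange z",m.sum(),np.median(z[m]))
E
```

```text
TCP chute mm -448.6 0.6 z 0.2967 F [0.  0.1 0.1] open 0.0299 t 22.65
top 600 1026 [-2.48000e-01  1.40000e-02  1.35234e+02] tilt 0.24391061718146245 top r 38.84538269042969 base [141.21423624   0.55416666  48.62837681]
 ramp slope [ -0.45224847 103.23986799]
scene 255 327 [-2.55000e-01 -4.00000e-03  1.35821e+02] tilt 0.24946630663596714 top r 38.71256637573242 base [140.29532786  -0.19302291  48.4842404 ]
 ramp slope [-0.2528148  83.88498726]
cruc [ 0.3 -0.1]
ring [0.  0.2]
pin top 33 211.9330460305778 -0.5949435794417076 114.03111102574425
flange z 131 47.928758400157534
```

```bash
python3 - <<'E'
from h import *
for n in("top","scene"):
    im,d=snapshot(n);P=cloud(n,d);e=P[...,:2]-A;x=e@U*1e3;y=e@V*1e3;z=P[...,2]*1e3
    for lo in range(50,116,10):
        m=(x>190)&(x<225)&(abs(y)<15)&(z>lo)&(z<lo+10)
        if m.sum(): print(n,lo,m.sum(),x[m].min().round(1),np.median(x[m]).round(1),x[m].max().round(1),np.median(y[m]).round(1))
    m=(x>190)&(x<232)&(abs(y)<25)&(z>38)&(z<54)&~((x<218)&(abs(y)<10)); 
    if m.sum()>20: print(n,"flange fit",m.sum(),np.polyfit(x[m],z[m],1),np.median(z[m]))
    if n=="scene": cv2.imwrite("pics/s3.png",cv2.resize(im[145:205,150:240,::-1],(720,480),interpolation=cv2.INTER_CUBIC))
E
```

```text
top 50 27 197.8 203.9 221.0 -3.2
top 60 7 203.2 205.3 208.8 -3.1
top 70 10 203.5 205.5 211.6 -0.3
top 80 28 190.1 192.5 212.7 -1.0
top 90 7 207.0 208.3 210.5 -0.7
top 100 18 207.9 211.9 217.9 1.2
top 110 13 208.6 213.0 217.1 -1.0
top flange fit 162 [-5.50991855e-02  5.98058876e+01] 48.180327234027544
scene 50 1 199.7 199.7 199.7 12.3
scene 70 11 202.7 205.5 211.5 2.8
scene 80 17 190.1 206.6 211.5 1.4
scene 90 15 204.2 207.7 212.3 1.4
scene 100 19 203.9 210.1 218.7 0.9
scene 110 4 206.7 210.2 215.0 -0.4
scene flange fit 52 [ 0.08202209 28.9831077 ] 47.32186057199189
```

View pics/s3.png

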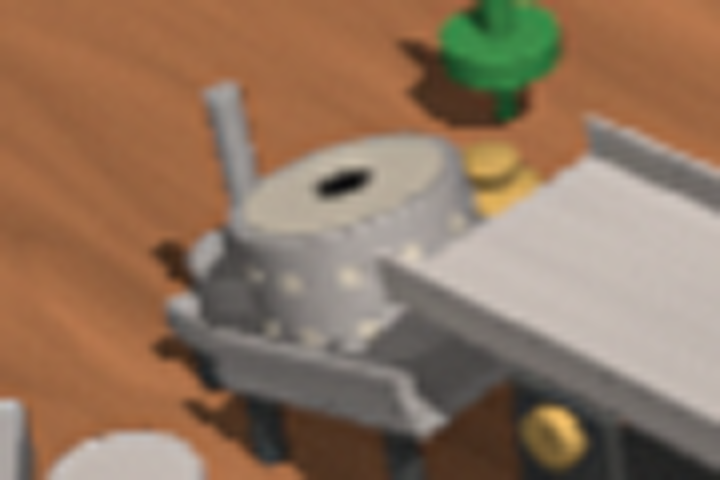

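The crop shows the flask flat on the ramp against the pin. The pin leans away by about 0.11 rad at (230,140), under the 0.2 limit. I wait a second and check for creep before handing in.

>>> move_arm(
  commands=[
    [[0,0,0,0],[0,0,0,0],[0,0,0,0],[0,0,0,0],[0,0,0,0],[0,0,0,0],[0,0,0,0],[0,0,0,0]],
  ],
)

```text
clock: 23.65
tool_pos: [0.5, 0.4466, 0.2975]
orientation: [72.0, 90.0, -102.4]
force: [0.6, -0.2, 0.8]
opening: 0.0301
```

```bash
python3 - <<'E'
from h import *
a,da=snapshot("scene");T=get_obs()["clock"]
P=cloud("scene",da);e=P[...,:2]-A;x=e@U*1e3;y=e@V*1e3;z=P[...,2]*1e3
for lo in(70,90,100,110):
    m=(x>194)&(x<225)&(abs(y)<15)&(z>lo)&(z<lo+10);print(lo,m.sum(),np.median(x[m]).round(1))
old=cv2.imread("pics/s3.png");new=cv2.resize(a[145:205,150:240,::-1],(720,480),interpolation=cv2.INTER_CUBIC)
f=lambda i:np.float32(cv2.cvtColor(i,cv2.COLOR_BGR2GRAY))[:400,150:500]
print("image shift px (8x scale)",cv2.phaseCorrelate(f(old),f(new)),"max diff",np.abs(f(old)-f(new)).max(),T)
where();close_job()
E
```

```text
70 9 206.0
90 12 207.5
100 16 208.6
110 9 209.5
image shift px (8x scale) ((-0.011224362416072609, -0.0006913755079267503), 0.8271392754713695) max diff 4.0 23.7
TCP chute mm -448.2 0.8 z 0.2975 F [ 0.7  0.6 -0.3] open 0.0296 t 23.7
the job is handed in; nothing more can be done
```

I moved the grey stop pin from the block to the lug hole and pressed it down until it seated. I then centred the flask and pushed it onto the tray with two fingertips kept above the tray. The tray tipped and the flask slid down to rest against the pin. I handed the job in at 23.7 s; it gave no verdict.

- **Pin when seated:** the flange top measured 46.1 mm, against 46 mm expected.
- **Tipping:** I did not catch the tipped tray in a picture. The wrist force read about 1 N or less around the tip.
- **Tray:** it is back level, with a slope of about 0.
- **Flask:** it is still, flat on the ramp and tilted about 0.25 rad, with its centre at chute x of about 140.5, y of about 0. I estimated the rest point near x 138.
- **Bystanders:** the jar, tin, weight, crucible and ring all moved 0.3 mm or less.
- **Arm:** it is clear of everything.

**Pin lean:** the flask's push leaves the pin leaning away by about 0.1 rad and shifted an estimated 4–5 mm. Its flange reads about 1–2 mm high. These are inside the limits of 0.2 rad, 10 mm and 5 mm, but only roughly measured.

**Disagreeing checks:** a first tilt fit on the flask gave 0.18 rad, which would be out of range. It included points off the flask's top face, and cleaner fits from both cameras gave 0.244 and 0.249 rad. The two cameras also placed the lug hole 2–3 mm apart along the chute at first, so I used a value between them, and the pin went in without resistance.

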